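# Close the board holder on the circuit board

### The job

Close the board holder on the circuit board: by its knob, slide the movable jaw along the guide rods until the board is pushed home against the fixed jaw and held between the two jaws, then let go. Keep the board lying flat on the bed, and leave the small blue vice alone.

Things in the scene. Friction and masses are not known exactly. Their poses are not given: they have to be found in the camera images.
- board_holder: Fixed board holder: aluminium bed 250 (x) x 360 (y) x 12 mm, a 10 mm steel guide rod along each long side, a dark fixed jaw bar at one end, a dark movable one at the other, both 200 mm long, tops 37 mm above the bench. Origin: centre of the bed's underside, on the bench. Its y axis runs along the rods from fixed to movable jaw; the fixed jaw's inner face is at y = -110 mm.
- jaw_knob (a point): Centre (68 mm above the bench) of the upright black round knob, 24 mm across, 41 to 94 mm up, in the middle of the movable jaw. The jaw slides only along the holder's y axis (about 3 N, stays where left); its face is 20 mm from the knob axis. In the holder's frame the knob is at x = 0, starts at y = 110 to 140 mm, can go to y = 0, and is at y = 42 mm when the board is clamped.
- board_centre (a point): Centre, half-way up, of the green circuit board, loose on the bed between the jaws: 132 mm wide along the rods (its own x axis), 186 mm long across them, 21 mm high with its feet, top 33 mm above the bench, about 0.2 kg. It starts 5 to 30 mm short of the fixed jaw and slides when pushed. Pushed home, its centre is at y = -44 mm in the holder's frame.
- mini_vice: Small blue machine vice, 105 x 66 x 44 mm, loose on the bench beside the holder; not part of the job. Origin: centre of its underside.
Mind the look-alikes: they are no part of the job. Of the things that look like the part that bears board_centre, the larger one is meant.

How it is judged:
At the end, for the whole second after the job is handed in: The board lies flat on the bed (within 7 degrees) and square in the holder (within 10 degrees), within 10 mm of home against the fixed jaw, and the movable jaw is closed on it with at most 10 mm of play in all (y of jaw_knob in the frame of board_holder between 0.03 and 0.052 m and y of board_centre in the frame of board_holder between -0.054 and -0.034 m and z of board_centre in the frame of board_holder below 0.032 m and angle between the x axis of board_centre and the y axis of board_holder, either way round below 0.175 rad and angle between board_centre's own z axis and vertical below 0.12 rad); the robot touches nothing.
It fails at once if the small vice is moved by more than 30 mm (distance of mini_vice from where it was at the start of the episode above 0.03 m).
It fails at once if the board is lifted or tipped off the bed (z of board_centre in the frame of board_holder above 0.05 m or angle between board_centre's own z axis and vertical above 0.35 rad).
It also fails if it takes over 32 s, if anything falls off the work surface, if the arm or the gripper's body presses on something with over 40 N, if the wrist force passes 120 N, or if a joint passes its speed limit or range.

### The arm

A 6-joint arm with a two-finger parallel gripper is mounted at the origin on a cart in front of the work surface, level with it; the furniture and walls round the work are solid. World frame = base frame: x ahead of the robot, y to its left, z up, the work surface at z = 0. Lengths are in m, angles in rad, forces in N, time in s.
With the tool pointing down it reaches from about 0.35 to 0.85 m from the base axis. Payload 8.1 kg.
Tool frame: the origin (TCP) lies midway between the tips of the shut fingers; the grasp point (between the pads) lies 19 mm behind it; z points along the fingers, y is the line along which they close (so a half turn about z gives the same grasp; the last joint's range is limited). The gripper opens to 93 mm and grips with 3 to 60 N. Pads are 15 mm wide; open, the fingers measure 128 mm over their backs; the gripper's body (75 mm by 188 mm) begins 65 mm behind the grasp point.
Start: joints at [-1.195, 0.13, 1.488, -0, 1.523, -0.085], TCP at [0.267, -0.537, 0.219] pointing down, gripper open.
Joint ranges: [-2.96, 2.96], [-0.89, 2.26], [0.02, 2.5], [-1.34, 4.48], [0, 2.73], [-2.66, 2.66]. Speed limits (rad/s): [2.39, 2.39, 2.79, 3.14, 3.14, 3.14].

### API

Orientations are given as a 3x3 rotation matrix whose columns are the frame's x, y, z axes.
In Python, from rig import robot gives the robot as it stands. The module is installed in compiled form; this text tells all that it offers.
- The arm moves only by the tool move_arm, never from a script. Its argument "commands" is a list of rows, each a list of 3 entries, a list of its own where there are three numbers: the shift along the tool's x, y, z as a fraction of full scale, then the turn, a rotation vector about the tool's x, y, z as a fraction of full scale, then the finger opening in mm, from 0 to 93. A call has exactly 10 rows; each row shifts and turns the commanded pose from where the row before left it, along the tool's axes as they then stand; what a row does not reach is not made up. Full scale, the value 1, is 20 cm for a shift and pi/4 rad for a turn. A row lasts 1/12 s, in which the tool goes at most 41.7 mm and 7.16 degrees, less where a joint would pass 70% of its speed; a pose out of reach is approached as far as the arm can. A call with a number of a shift or a turn outside -1 to 1 is refused whole. A call with a gripper value outside its range is refused whole. The fingers move at their own pace and stop on an object; "grip_force" is the grip in N (left out, the last holds). Time passes only in rows, so rows that do not move let the fingers close, or fill a call up. It gives the time, the measured TCP pose, the force, the opening and the grip force at its end, in the units of the state.
- robot.read_state(): the state, without advancing time (a new reading comes with each control period).
- robot.camera(name): name is "side" or "top"; returns a dict with "image" (480x640x3 uint8, red, green, blue), "fx", "fy", "cx", "cy" (pixels), "R" (3x3) and "t" (3): a world point X has camera coordinates R X + t. Camera axes: x right, y down, z forward; pixel columns grow to the right and rows downward; lengths in m; the calibration is good to about 2 mm. A picture is of the moment at which its call begins. There is no depth.
- robot.hand_in(): hands the job in; it is judged then, once.
Trained networks look in a picture, given as the dict that the camera call returned (one of the last four; its "shot" number tells which), for a name from the list of things; names that differ only in an ending like _2 or _b are one class to them, and where a whole thing is asked for, a point or a joint stands for the part that bears it (a point fixed in the world has none). Each returns a list of dicts, best first, with "score" (0 to 1); they miss things now and then, are a little off and sometimes report something else, mostly with a low value. They report only what shows in the picture. A call takes as long as a camera call. They do not tell look-alikes from the thing itself.
- robot.look_for(thing, picture): "centre" ([column, row] in pixels, amid what is visible of it).
- robot.regions_of(thing, picture): "mask" (480x640 bool, what is visible of it) and "centre" ([column, row] in pixels, amid what is visible of it).
The state is a dict: "time_s": time; "qpos": joint angles; "qvel": joint speeds; "joint_efforts": joint torques, N m; "tool_pos": TCP position; "tool_rot": TCP orientation; "ft_force": force on the tool from outside, world axes, zero at the start; "wrist_torque": the same for the moment, N m; "finger_gap": opening from 0.0 (shut) to 1.0 (fully open); "grasp_force": force on a finger pad.
Only numpy, scipy, OpenCV 4.12 (cv2) and the standard library are available. Lean on these libraries where they do the work, as an engineer would, in place of code of your own. Each camera call takes 0.05 s, during which the arm holds its last target. There are 200 camera calls.

## Working session

There is one attempt and no reset: what is moved stays moved. The work goes in short steps, Python scripts to look and compute and a tool call to move; the robot and the scene stay as the last step left them, time stands still between calls to the robot, and variables do not carry over. Pictures are saved under pics/ and viewed, at most 10 in all, crops included, and the job is handed in when it is done.

Besides the shell and the picture viewer there is one more tool, called after ">>>" in YAML: its name, and indented under it one key for each argument. move_arm: Moves the arm, as the interface text tells. Shift numbers are shares of 20 cm and turn numbers shares of pi/4 rad, none past 1 either way. Its arguments: {"type":"object","properties":{"commands":{"type":"array"},"grip_force":{"type":"number"}},"required":["commands"]}

```bash
mkdir -p pics; cat > h.py <<'E'
import numpy as np,cv2
from rig import robot
def ray(c,px,z):
    d=c["R"].T@np.array([(px[0]-c["cx"])/c["fx"],(px[1]-c["cy"])/c["fy"],1.]);o=-c["R"].T@c["t"]
    return o+d*(z-o[2])/d[2]
def proj(c,X):
    p=c["R"]@np.array(X)+c["t"];return [c["fx"]*p[0]/p[2]+c["cx"],c["fy"]*p[1]/p[2]+c["cy"]]
E
python3 - <<'E'
from h import *
np.set_printoptions(precision=4,suppress=True)
for n in("top","side"):
    c=robot.camera(n);cv2.imwrite(f"pics/{n}0.png",c["image"][:,:,::-1])
    for th,z in(("jaw_knob",.068),("board_centre",.033),("board_holder",.012),("mini_vice",.03)):
        for r in robot.regions_of(th,c)[:4]:
            m=r["mask"].astype(np.uint8);k=max(cv2.findContours(m,0,2)[0],key=cv2.contourArea)
            b=cv2.boxPoints(cv2.minAreaRect(k))
            print(n,th,round(r["score"],2),np.array(r["centre"]),ray(c,r["centre"],z),m.sum(),[ray(c,q,z)[:2].round(3).tolist() for q in b])
s=robot.read_state();print(s["time_s"],s["tool_rot"])
E
```

```text
top jaw_knob 0.74 [294.  213.7] [0.5589 0.0184 0.068 ] 1219 [[0.443, 0.058], [0.685, 0.017], [0.678, -0.024], [0.436, 0.017]]
top board_centre 0.78 [344.1 223.2] [ 0.5357 -0.1222  0.033 ] 2944 [[0.453, -0.048], [0.638, -0.074], [0.618, -0.207], [0.434, -0.179]]
top board_centre 0.63 [231.3 230.7] [0.5159 0.1985 0.033 ] 1258 [[0.526, 0.273], [0.577, 0.16], [0.497, 0.124], [0.447, 0.236]]
top board_holder 0.63 [319.9 218.7] [ 0.5516 -0.0532  0.012 ] 7819 [[0.452, 0.096], [0.704, 0.053], [0.639, -0.309], [0.389, -0.262]]
top mini_vice 0.76 [175.9 265.9] [0.4168 0.3551 0.03  ] 734 [[0.462, 0.396], [0.466, 0.328], [0.367, 0.32], [0.364, 0.388]]
side jaw_knob 0.71 [278.7 265.1] [0.5355 0.0897 0.068 ] 979 [[0.649, 0.098], [0.691, -0.031], [0.431, 0.014], [0.406, 0.133]]
side board_centre 0.78 [311.1 243.7] [ 0.5219 -0.1153  0.033 ] 1211 [[0.61, -0.046], [0.654, -0.198], [0.428, -0.154], [0.401, -0.012]]
side board_centre 0.62 [268.1 307.6] [0.4913 0.2442 0.033 ] 871 [[0.566, 0.204], [0.482, 0.165], [0.428, 0.275], [0.507, 0.311]]
side board_centre 0.38 [280.2 265.9] [0.554  0.0439 0.033 ] 988 [[0.679, 0.043], [0.721, -0.094], [0.448, -0.034], [0.424, 0.09]]
side board_holder 0.77 [294.7 259.7] [ 0.543 -0.036  0.012] 3897 [[0.717, 0.035], [0.609, -0.549], [0.35, -0.222], [0.486, 0.236]]
side board_holder 0.45 [311.4 245.4] [ 0.5305 -0.1379  0.012 ] 1177 [[0.628, -0.076], [0.674, -0.232], [0.444, -0.19], [0.415, -0.045]]
side mini_vice 0.96 [271.7 344.7] [0.4141 0.3736 0.03  ] 920 [[0.452, 0.424], [0.485, 0.325], [0.367, 0.321], [0.341, 0.418]]
0.5 [[ 0.8957  0.4446 -0.    ]
 [ 0.4446 -0.8957  0.0001]
 [-0.     -0.0001 -1.    ]]
```

View pics/top0.png

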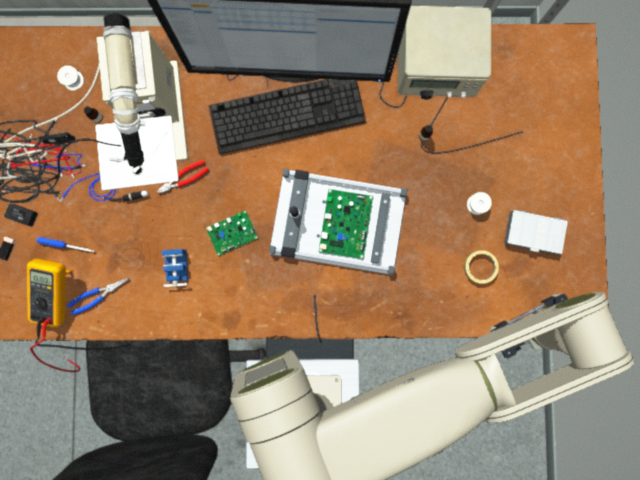

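View pics/side0.png

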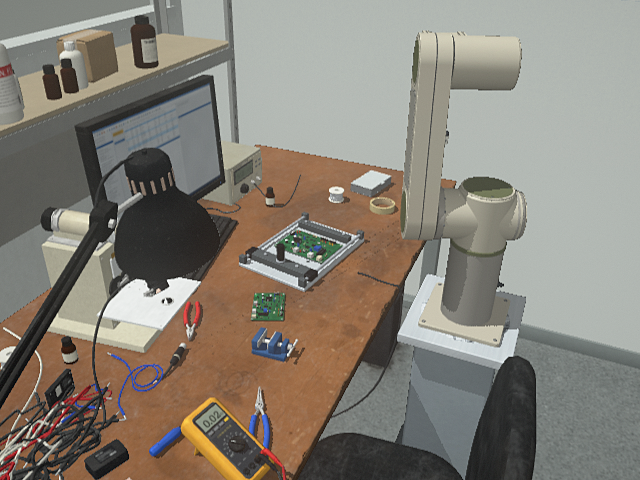

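The top view shows the holder at about (340,220), with the movable jaw and knob at (294,213), the fixed jaw at (382,228), and the larger board between them. The small board at (231,231) is the look-alike, and the vice is at (176,267). The side view agrees, with the knob at (281,252). I'll zoom in on the knob next.

```bash
python3 - <<'E'
from h import *
ims=[]
for n,(x,y) in(("top",(265,160)),("side",(230,200))):
    i=cv2.imread(f"pics/{n}0.png")
    w,h=(150,120)
    ims.append(cv2.resize(i[y:y+h,x:x+w],None,fx=5,fy=5,interpolation=2)[:, :])
cv2.imwrite("pics/ct.png",ims[0]);cv2.imwrite("pics/cs.png",ims[1])
for n in("top","side"):
    c=robot.camera(n);o=-c["R"].T@c["t"];print(n,o)
    o0=np.array([.546,-.1055,0]);u=np.array([.174,.985,0]);v=np.array([.985,-.174,0])
    for z in(.041,.068,.094):print([np.round(proj(c,o0+u*d+[0,0,z]),1).tolist() for d in(.11,.125,.14)])
    print("bed",[np.round(proj(c,o0+u*a*.18+v*b*.125+[0,0,.012]),1).tolist() for a in(-1,1) for b in(-1,1)])
E
```

```text
top [ 0.35191347 -0.0662341   1.58084346]
[[300.0, 212.8], [294.8, 211.9], [289.6, 211.0]]
[[299.6, 211.4], [294.3, 210.5], [289.0, 209.6]]
[[299.1, 210.1], [293.7, 209.2], [288.4, 208.3]]
bed [[392.7, 273.8], [406.4, 188.7], [269.0, 252.7], [284.1, 168.0]]
side [-0.13398191  1.39761105  1.02376046]
[[282.8, 256.3], [279.9, 258.4], [277.0, 260.6]]
[[282.7, 248.8], [279.8, 250.9], [276.9, 253.1]]
[[282.6, 241.5], [279.7, 243.6], [276.7, 245.7]]
bed [[363.9, 237.3], [302.8, 216.9], [303.3, 288.2], [237.3, 261.7]]
```

View pics/ct.png

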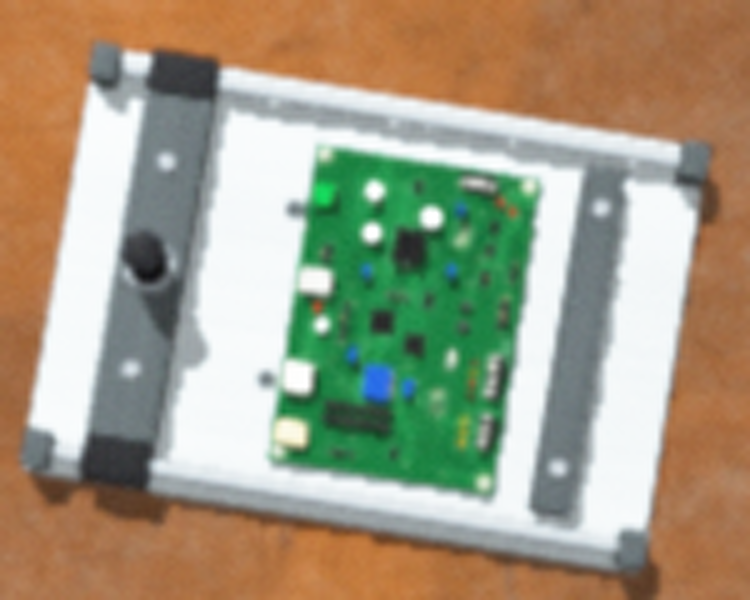

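View pics/cs.png

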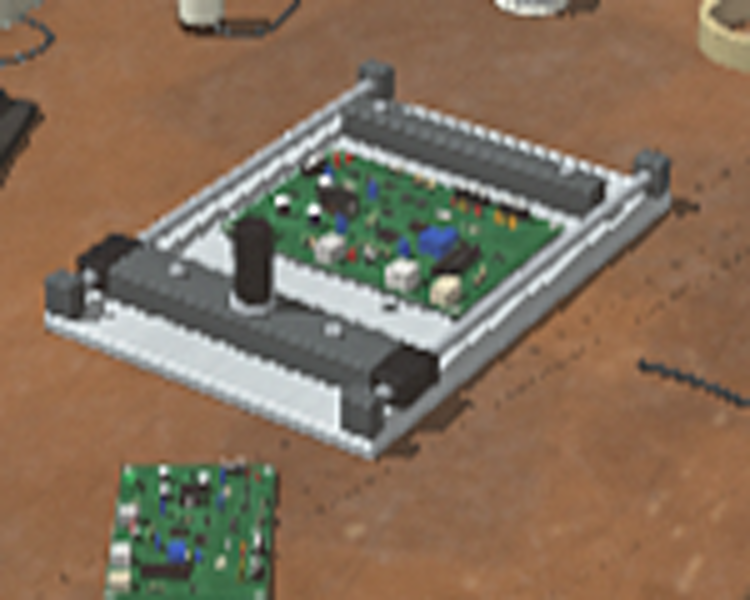

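The zoomed crops put the knob's mid-height at pixel (294,211) in the top view and (280,252) in the side view, so the knob is at about (0.565, 0.018). The holder's y axis is about (0.174, 0.985). I'll turn the tool first so the fingers close along the rods, then approach.

>>> move_arm:
  commands:
    - [[0, 0, 0], [0, 0, 0.135], 93]
    - [[0, 0, 0], [0, 0, 0.135], 93]
    - [[0, 0, 0], [0, 0, 0.135], 93]
    - [[0, 0, 0], [0, 0, 0.135], 93]
    - [[0, 0, 0], [0, 0, 0.135], 93]
    - [[0, 0, 0], [0, 0, 0.135], 93]
    - [[0.05, -0.15, 0], [0, 0, 0], 93]
    - [[0.05, -0.15, 0], [0, 0, 0], 93]
    - [[0.05, -0.15, 0], [0, 0, 0], 93]
    - [[0.05, -0.15, 0], [0, 0, 0], 93]

```text
time_s: 1.43
tool_pos: [0.3274, -0.4251, 0.2186]
tool_rot: [[0.985, -0.175, 0.0], [-0.175, -0.985, 0.0], [0.0, -0.0, -1.0]]
ft_force: [0.1, -0.4, 0.5]
finger_gap: 0.999
grasp_force: 0.0
```

>>> move_arm:
  commands:
    - [[0.05, -0.15, 0], [0, 0, 0], 93]
    - [[0.05, -0.15, 0], [0, 0, 0], 93]
    - [[0.05, -0.15, 0], [0, 0, 0], 93]
    - [[0.05, -0.15, 0], [0, 0, 0], 93]
    - [[0.05, -0.15, 0], [0, 0, 0], 93]
    - [[0.05, -0.15, 0], [0, 0, 0], 93]
    - [[0.05, -0.15, 0], [0, 0, 0], 93]
    - [[0.05, -0.15, 0], [0, 0, 0], 93]
    - [[0.05, -0.15, 0], [0, 0, 0], 93]
    - [[0.05, -0.15, 0], [0, 0, 0], 93]

```text
time_s: 2.27
tool_pos: [0.4785, -0.1468, 0.2189]
tool_rot: [[0.985, -0.175, 0.001], [-0.175, -0.985, -0.0], [0.001, 0.0, -1.0]]
ft_force: [0.6, 0.1, 0.4]
finger_gap: 1.0
grasp_force: 0.0
```

```bash
cat > d.py <<'E'
from h import *
from scipy.optimize import least_squares
np.set_printoptions(precision=4,suppress=True)
s=robot.read_state();R=s["tool_rot"];p=s["tool_pos"]
print(s["time_s"],p,R[:,1],s["qpos"],s["ft_force"],s["finger_gap"],s["grasp_force"])
E
python3 - <<'E'
from d import *
C=[(robot.camera("top"),(294.2,211.2)),(robot.camera("side"),(280.3,252.5))]
r=least_squares(lambda X:np.concatenate([np.array(proj(c,X))-q for c,q in C]),[.565,.018,.068]);print(r.x,r.fun)
cv2.imwrite("pics/t1.png",C[0][0]["image"][:,:,::-1])
for k in(r.x,np.array([.565,.018,0])):
  k=k.copy();k[2]=.056;print("delta tool mm",R.T@(k-p)*1000)
E
```

```text
2.2667 [ 0.4785 -0.1468  0.2189] [-0.1745 -0.9847  0.0001] [-0.4002 -0.1421  1.7592 -0.      1.524   1.346 ] [0.6337 0.1073 0.4169] 0.9998173499774483 0.0
[0.5663 0.018  0.0631] [ 0.035   0.0884 -0.1025 -0.0167]
delta tool mm [  57.616  -177.6397  162.9116]
delta tool mm [  56.3078 -177.4003  162.9108]
```

>>> move_arm:
  commands:
    - [[0.0475, -0.148, 0], [0, 0, 0], 93]
    - [[0.0475, -0.148, 0], [0, 0, 0], 93]
    - [[0.0475, -0.148, 0], [0, 0, 0], 93]
    - [[0.0475, -0.148, 0], [0, 0, 0], 93]
    - [[0.0475, -0.148, 0], [0, 0, 0], 93]
    - [[0.0475, -0.148, 0], [0, 0, 0], 93]
    - [[0, 0, 0.15], [0, 0, 0], 93]
    - [[0, 0, 0.15], [0, 0, 0], 93]
    - [[0, 0, 0.15], [0, 0, 0], 93]
    - [[0, 0, 0], [0, 0, 0], 93]

```text
time_s: 3.2
tool_pos: [0.5606, 0.0164, 0.1217]
tool_rot: [[0.985, -0.174, -0.011], [-0.174, -0.985, 0.0], [-0.011, 0.002, -1.0]]
ft_force: [-1.2, 0.7, -1.0]
finger_gap: 1.001
grasp_force: 0.0
```

```bash
python3 - <<'E'
from d import *
c=robot.camera("side");i=c["image"][200:320,220:370,::-1]
cv2.imwrite("pics/s2.png",cv2.resize(i,None,fx=5,fy=5,interpolation=2))
print((np.array(proj(c,p))-[220,200])*5)
k=np.array([.566,.018,.056]);print(R.T@(k-p)*1000)
E
```

```text
3.2 [0.5606 0.0164 0.1217] [-0.1743 -0.9847  0.0015] [-0.062   0.1024  1.6984 -0.0003  1.3514  1.6841] [-1.1865  0.7051 -1.0293] 1.0014454754000435 0.0
[309.4535 180.2303]
[ 5.7566 -2.6608 65.5935]
```

View pics/s2.png

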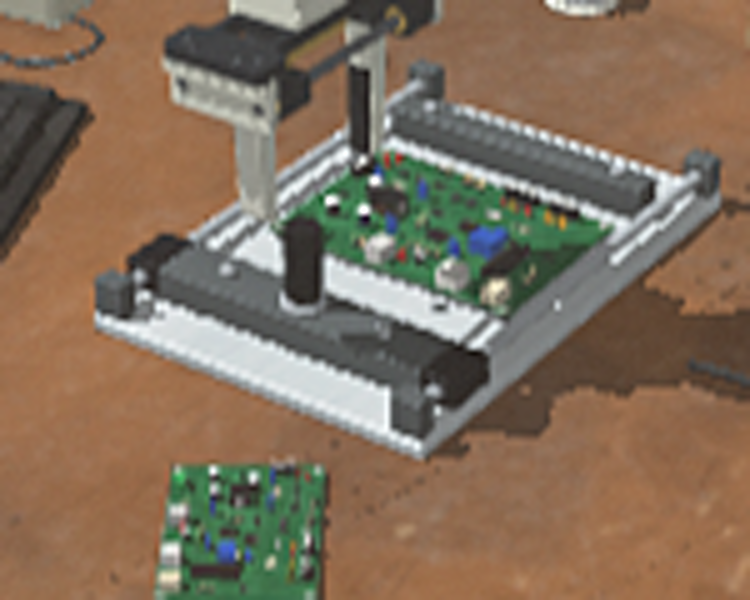

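The side crop shows the open fingers straddling the knob along the rods: fingertips at (262,215) and (365,165), knob top at (303,225). I'll descend now.

>>> move_arm:
  commands:
    - [[0, 0, 0], [0, 0, 0], 93]
    - [[0, 0, 0], [0, 0, 0], 93]
    - [[0.01, 0, 0.06], [0, 0, 0], 93]
    - [[0.01, 0, 0.06], [0, 0, 0], 93]
    - [[0, 0, 0.06], [0, 0, 0], 93]
    - [[0, 0, 0.06], [0, 0, 0], 93]
    - [[0, 0, 0.04], [0, 0, 0], 93]
    - [[0, 0, 0], [0, 0, 0], 93]
    - [[0, 0, 0], [0, 0, 0], 93]
    - [[0, 0, 0], [0, 0, 0], 93]

```text
time_s: 4.08
tool_pos: [0.5692, 0.016, 0.0728]
tool_rot: [[0.985, -0.174, 0.0], [-0.174, -0.985, -0.0], [0.0, -0.0, -1.0]]
ft_force: [-0.7, -0.5, 0.0]
finger_gap: 1.0
grasp_force: 0.0
```

>>> move_arm:
  commands:
    - [[-0.015, 0, 0.045], [0, 0, 0], 93]
    - [[0, 0, 0.04], [0, 0, 0], 93]
    - [[0, 0, 0], [0, 0, 0], 93]
    - [[0, 0, 0], [0, 0, 0], 22]
    - [[0, 0, 0], [0, 0, 0], 22]
    - [[0, 0, 0], [0, 0, 0], 22]
    - [[0, 0, 0], [0, 0, 0], 22]
    - [[0, 0, 0], [0, 0, 0], 22]
    - [[0, 0, 0], [0, 0, 0], 22]
    - [[0, 0, 0], [0, 0, 0], 22]
  grip_force: 15

```text
time_s: 4.92
tool_pos: [0.5662, 0.0165, 0.0558]
tool_rot: [[0.985, -0.174, 0.0], [-0.174, -0.985, -0.0], [0.0, -0.0, -1.0]]
ft_force: [0.3, -0.9, -0.3]
finger_gap: 0.543
grasp_force: 0.0
```

```bash
python3 d.py
```

```text
4.9167 [0.5662 0.0165 0.0558] [-0.1745 -0.9847 -0.    ] [-0.0615  0.1784  1.7433  0.      1.2196  1.6847] [ 0.3393 -0.9141 -0.2762] 0.5432315170385849 0.0
```

>>> move_arm:
  commands:
    - [[0, 0, 0], [0, 0, 0], 15]
    - [[0, 0, 0], [0, 0, 0], 15]
    - [[0, 0, 0], [0, 0, 0], 15]
    - [[0, 0, 0], [0, 0, 0], 15]
    - [[0, 0, 0], [0, 0, 0], 15]
    - [[0, 0, 0], [0, 0, 0], 15]
    - [[0, 0, 0], [0, 0, 0], 15]
    - [[0, 0, 0], [0, 0, 0], 15]
    - [[0, 0, 0], [0, 0, 0], 15]
    - [[0, 0, 0], [0, 0, 0], 15]
  grip_force: 15

```text
time_s: 5.75
tool_pos: [0.5661, 0.0166, 0.0557]
tool_rot: [[0.985, -0.174, 0.0], [-0.174, -0.985, 0.0], [0.0, -0.0, -1.0]]
ft_force: [0.4, 2.3, 0.4]
finger_gap: 0.255
grasp_force: 15.0
```

```bash
python3 - <<'E'
from d import *
o0=np.array([.546,-.1055,0]);u=-R[:,1];print((p-o0)@u)
E
```

```text
5.75 [0.5661 0.0166 0.0557] [-0.1745 -0.9847 -0.0001] [-0.0614  0.1785  1.7435  0.0001  1.2196  1.6847] [0.4176 2.3163 0.4073] 0.2552585370722136 14.999860864772927
0.12368885490959747
```

Gripped: the opening reads 24 mm, which matches the knob. I'll slide the jaw 70 mm first, then feel for contact.

>>> move_arm:
  commands:
    - [[0, 0.02, 0], [0, 0, 0], 15]
    - [[0, 0.04, 0], [0, 0, 0], 15]
    - [[0, 0.04, 0], [0, 0, 0], 15]
    - [[0, 0.04, 0], [0, 0, 0], 15]
    - [[0, 0.04, 0], [0, 0, 0], 15]
    - [[0, 0.04, 0], [0, 0, 0], 15]
    - [[0, 0.04, 0], [0, 0, 0], 15]
    - [[0, 0.04, 0], [0, 0, 0], 15]
    - [[0, 0.03, 0], [0, 0, 0], 15]
    - [[0, 0.02, 0], [0, 0, 0], 15]
  grip_force: 25

```text
time_s: 6.58
tool_pos: [0.5538, -0.0533, 0.0557]
tool_rot: [[0.985, -0.175, 0.0], [-0.175, -0.985, 0.0], [0.0, -0.0, -1.0]]
ft_force: [2.3, 4.5, -2.1]
finger_gap: 0.253
grasp_force: 25.0
```

>>> move_arm:
  commands:
    - [[0, 0.01, 0], [0, 0, 0], 15]
    - [[0, 0.01, 0], [0, 0, 0], 15]
    - [[0, 0.01, 0], [0, 0, 0], 15]
    - [[0, 0, 0], [0, 0, 0], 15]
    - [[0, 0, 0], [0, 0, 0], 15]
    - [[0, 0, 0], [0, 0, 0], 15]
    - [[0, 0, 0], [0, 0, 0], 15]
    - [[0, 0, 0], [0, 0, 0], 15]
    - [[0, 0, 0], [0, 0, 0], 15]
    - [[0, 0, 0], [0, 0, 0], 15]

```text
time_s: 7.42
tool_pos: [0.5528, -0.0586, 0.0557]
tool_rot: [[0.985, -0.174, 0.0], [-0.174, -0.985, -0.0], [0.0, 0.0, -1.0]]
ft_force: [2.5, -2.3, -3.1]
finger_gap: 0.252
grasp_force: 25.0
```

```bash
python3 - <<'E'
from d import *
o0=np.array([.546,-.1055,0]);u=-R[:,1];print((p-o0)@u)
c=robot.camera("top");i=c["image"][160:280,265:415,::-1]
cv2.imwrite("pics/t3.png",cv2.resize(i,None,fx=5,fy=5,interpolation=2))
E
```

```text
7.4167 [ 0.5528 -0.0586  0.0557] [-0.1744 -0.9847  0.0004] [-0.1975  0.152   1.7732 -0.0005  1.2162  1.5487] [ 2.5494 -2.2821 -3.0931] 0.25153736410018906 24.999486438464373
0.047338326633978155
```

View pics/t3.png

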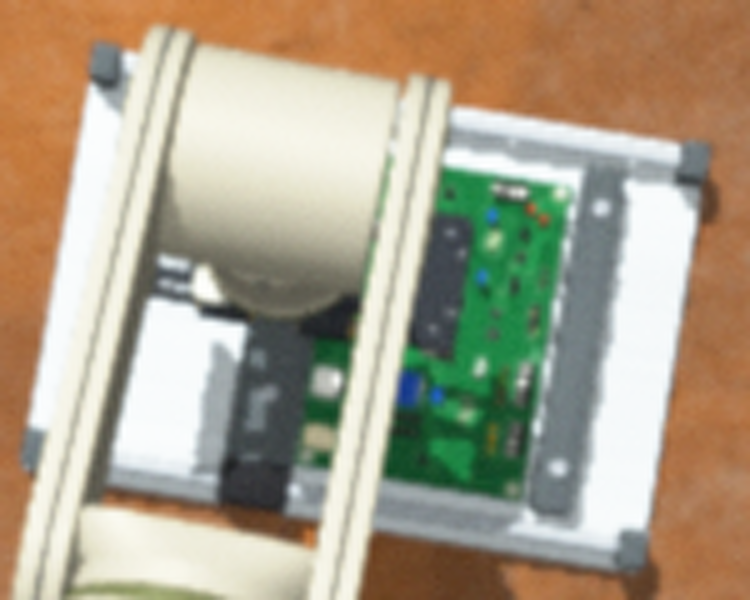

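The top crop shows the jaw touching the board, with a few mm still open between the board and the fixed jaw (near column 550). I'll push on in 1 mm steps.

>>> move_arm:
  commands:
    - [[0, 0.005, 0], [0, 0, 0], 15]
    - [[0, 0.005, 0], [0, 0, 0], 15]
    - [[0, 0.005, 0], [0, 0, 0], 15]
    - [[0, 0.005, 0], [0, 0, 0], 15]
    - [[0, 0, 0], [0, 0, 0], 15]
    - [[0, 0, 0], [0, 0, 0], 15]
    - [[0, 0, 0], [0, 0, 0], 15]
    - [[0, 0, 0], [0, 0, 0], 15]
    - [[0, 0, 0], [0, 0, 0], 15]
    - [[0, 0, 0], [0, 0, 0], 15]

```text
time_s: 8.3
tool_pos: [0.5523, -0.0617, 0.0556]
tool_rot: [[0.985, -0.174, 0.0], [-0.174, -0.985, 0.001], [0.0, -0.001, -1.0]]
ft_force: [4.2, 2.8, -2.9]
finger_gap: 0.253
grasp_force: 25.0
```

>>> move_arm:
  commands:
    - [[0, 0.005, 0], [0, 0, 0], 15]
    - [[0, 0.005, 0], [0, 0, 0], 15]
    - [[0, 0, 0], [0, 0, 0], 15]
    - [[0, 0, 0], [0, 0, 0], 15]
    - [[0, 0, 0], [0, 0, 0], 15]
    - [[0, 0, 0], [0, 0, 0], 15]
    - [[0, 0, 0], [0, 0, 0], 15]
    - [[0, 0, 0], [0, 0, 0], 15]
    - [[0, 0, 0], [0, 0, 0], 15]
    - [[0, 0, 0], [0, 0, 0], 15]

```text
time_s: 9.13
tool_pos: [0.5521, -0.0628, 0.0557]
tool_rot: [[0.985, -0.174, 0.001], [-0.174, -0.985, 0.002], [0.0, -0.002, -1.0]]
ft_force: [6.4, 7.5, -2.5]
finger_gap: 0.254
grasp_force: 25.0
```

>>> move_arm:
  commands:
    - [[0, 0.005, 0], [0, 0, 0], 15]
    - [[0, 0.005, 0], [0, 0, 0], 15]
    - [[0, 0, 0], [0, 0, 0], 15]
    - [[0, 0, 0], [0, 0, 0], 15]
    - [[0, 0, 0], [0, 0, 0], 15]
    - [[0, 0, 0], [0, 0, 0], 15]
    - [[0, 0, 0], [0, 0, 0], 15]
    - [[0, 0, 0], [0, 0, 0], 15]
    - [[0, 0, 0], [0, 0, 0], 15]
    - [[0, 0, 0], [0, 0, 0], 15]

```text
time_s: 9.97
tool_pos: [0.5521, -0.0628, 0.0556]
tool_rot: [[0.985, -0.173, 0.001], [-0.173, -0.985, 0.005], [0.0, -0.005, -1.0]]
ft_force: [7.6, 17.3, -3.5]
finger_gap: 0.25
grasp_force: 25.0
```

The jaw has stopped and the force is rising (17 N), so the board is home at knob y ≈ 0.043. I'll relax the push, open and lift.

>>> move_arm:
  commands:
    - [[0, -0.005, 0], [0, 0, 0], 15]
    - [[0, -0.005, 0], [0, 0, 0], 15]
    - [[0, 0, 0], [0, 0, 0], 15]
    - [[0, 0, 0], [0, 0, 0], 60]
    - [[0, 0, 0], [0, 0, 0], 60]
    - [[0, 0, 0], [0, 0, 0], 60]
    - [[0, 0, 0], [0, 0, 0], 60]
    - [[0, 0, 0], [0, 0, 0], 60]
    - [[0, 0, 0], [0, 0, 0], 60]
    - [[0, 0, 0], [0, 0, 0], 60]

```text
time_s: 10.8
tool_pos: [0.5517, -0.0644, 0.0556]
tool_rot: [[0.985, -0.175, -0.0], [-0.175, -0.985, -0.0], [-0.0, 0.0, -1.0]]
ft_force: [-0.2, 0.5, 0.8]
finger_gap: 0.639
grasp_force: 0.0
```

>>> move_arm:
  commands:
    - [[0, 0, 0], [0, 0, 0], 60]
    - [[0, 0, -0.05], [0, 0, 0], 60]
    - [[0, 0, -0.1], [0, 0, 0], 60]
    - [[0, 0, -0.1], [0, 0, 0], 60]
    - [[0, 0, -0.1], [0, 0, 0], 60]
    - [[0, 0, -0.1], [0, 0, 0], 60]
    - [[0, 0, -0.1], [0, 0, 0], 60]
    - [[0, 0, -0.1], [0, 0, 0], 60]
    - [[0, 0, 0], [0, 0, 0], 60]
    - [[0, 0, 0], [0, 0, 0], 60]

```text
time_s: 11.63
tool_pos: [0.5529, -0.0645, 0.1877]
tool_rot: [[0.985, -0.174, 0.004], [-0.174, -0.985, -0.001], [0.004, 0.0, -1.0]]
ft_force: [0.4, 0.2, -0.5]
finger_gap: 0.645
grasp_force: 0.0
```

>>> move_arm:
  commands:
    - [[0, 0.1, 0], [0, 0, 0], 60]
    - [[0, 0.15, 0], [0, 0, 0], 60]
    - [[0, 0.15, 0], [0, 0, 0], 60]
    - [[0, 0.15, 0], [0, 0, 0], 60]
    - [[0, 0.15, 0], [0, 0, 0], 60]
    - [[0, 0.15, 0], [0, 0, 0], 60]
    - [[0, 0.15, 0], [0, 0, 0], 60]
    - [[0, 0.1, 0], [0, 0, 0], 60]
    - [[0, 0, 0], [0, 0, 0], 60]
    - [[0, 0, 0], [0, 0, 0], 60]

```text
time_s: 12.47
tool_pos: [0.5123, -0.2813, 0.184]
tool_rot: [[0.984, -0.177, -0.002], [-0.177, -0.984, 0.002], [-0.002, -0.001, -1.0]]
ft_force: [-0.5, 0.3, -0.2]
finger_gap: 0.646
grasp_force: 0.0
```

```bash
python3 - <<'E'
from d import *
c=robot.camera("top");i=c["image"][160:280,265:415,::-1]
cv2.imwrite("pics/t4.png",cv2.resize(i,None,fx=5,fy=5,interpolation=2))
E
```

```text
12.4667 [ 0.5123 -0.2813  0.184 ] [-0.1766 -0.9843 -0.0012] [-0.59    0.1092  1.5745  0.0002  1.4605  1.1584] [-0.5488  0.2747 -0.184 ] 0.6458079693441798 0.0
```

View pics/t4.png

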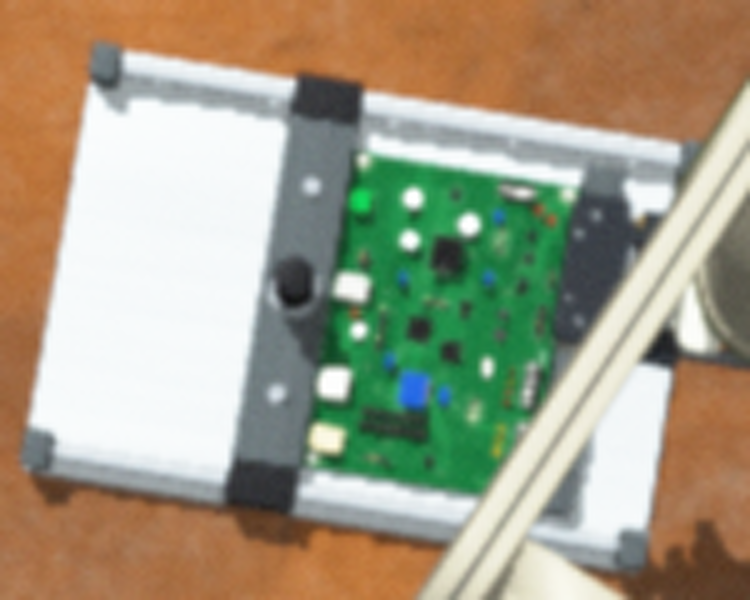

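The top crop shows the board flat and square, held between the movable jaw (about column 340) and the fixed jaw (about column 575). The gripper is clear, so I'm handing in.

```bash
python3 -c "from rig import robot;print(robot.hand_in())"
```

```text
the job is handed in; nothing more can be done
None
```

The movable jaw is closed on the board, which lies flat and square against the fixed jaw; I let go and handed in at about 12.5 s without going near the vice, but the hand-in returned no verdict.

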